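# Rack the disc-cutter punches in order of size

## Task

Put the four dark steel disc-cutter punches away on the wooden rack in order of thickness: one standing upright in the middle of each light blue pad, the thinnest on the pad next to the red knob and each one thicker than the last towards the white knob. Let go of them all when you are done.

Things in the scene. Friction and masses are not known exactly. Their poses are not given: they have to be found in the camera images.
- punch_20_mid (a point): the thinnest of four dark steel punches: a plain upright solid cylinder, 20 mm in diameter and 45 mm tall with a flat top, standing loose on the table. The point is its centre, half-way up (22.5 mm above its foot); z is its axis, up.
- punch_28_mid (a point): the second thinnest of four dark steel punches: a plain upright solid cylinder, 28 mm in diameter and 45 mm tall with a flat top, standing loose on the table. The point is its centre, half-way up (22.5 mm above its foot); z is its axis, up.
- punch_37_mid (a point): the second thickest of four dark steel punches: a plain upright solid cylinder, 37 mm in diameter and 45 mm tall with a flat top, standing loose on the table. The point is its centre, half-way up (22.5 mm above its foot); z is its axis, up.
- punch_47_mid (a point): the thickest of four dark steel punches: a plain upright solid cylinder, 47 mm in diameter and 45 mm tall with a flat top, standing loose on the table. The point is its centre, half-way up (22.5 mm above its foot); z is its axis, up.
- pad_a_top (a point): light blue round felt pad, 54 mm in diameter, one of a row of four alike on a fixed wooden rack strip (90 x 430 mm, 12 mm thick, turned a little either way): the end pad, at the rack's left (+y) end. Pads lie 75 mm apart, centre to centre. The point is the centre of the pad's top, 13.5 mm above the table; y runs along the row, to the left.
- pad_b_top (a point): light blue round felt pad, 54 mm in diameter, one of a row of four alike on a fixed wooden rack strip (90 x 430 mm, 12 mm thick, turned a little either way): the second pad from the left (+y) end. Pads lie 75 mm apart, centre to centre. The point is the centre of the pad's top, 13.5 mm above the table; y runs along the row, to the left.
- pad_c_top (a point): light blue round felt pad, 54 mm in diameter, one of a row of four alike on a fixed wooden rack strip (90 x 430 mm, 12 mm thick, turned a little either way): the third pad from the left (+y) end. Pads lie 75 mm apart, centre to centre. The point is the centre of the pad's top, 13.5 mm above the table; y runs along the row, to the left.
- pad_d_top (a point): light blue round felt pad, 54 mm in diameter, one of a row of four alike on a fixed wooden rack strip (90 x 430 mm, 12 mm thick, turned a little either way): the end pad, at the rack's right (-y) end. Pads lie 75 mm apart, centre to centre. The point is the centre of the pad's top, 13.5 mm above the table; y runs along the row, to the left.
- red_knob_top (a point): red knob, 28 mm wide and 26 mm tall, fixed at one end of the rack strip, 75.5 mm beyond the nearest pad's centre, at the left or the right end from one start to the next; a like knob in white, not listed, stands at the other end. The point is the centre of its top.

How it is judged (in metres and radians):
At the end, for the whole second after the job is handed in: Counting from the red knob, the 20, 28, 37 and 47 mm punches stand on the first, second, third and fourth pad, each centre within 12 mm of its pad's centre, upright to 0.1 rad, resting on the pad (height right to about 3 mm), released and at rest (((horizontal distance between red_knob_top and pad_a_top below 0.11 m and horizontal distance between punch_20_mid and pad_a_top below 0.012 m and z of punch_20_mid in the frame of pad_a_top between 0.0195 and 0.0265 m and horizontal distance between punch_28_mid and pad_b_top below 0.012 m and z of punch_28_mid in the frame of pad_b_top between 0.0195 and 0.0265 m and horizontal distance between punch_37_mid and pad_c_top below 0.012 m and z of punch_37_mid in the frame of pad_c_top between 0.0195 and 0.0265 m and horizontal distance between punch_47_mid and pad_d_top below 0.012 m and z of punch_47_mid in the frame of pad_d_top between 0.0195 and 0.0265 m) or (horizontal distance between red_knob_top and pad_d_top below 0.11 m and horizontal distance between punch_20_mid and pad_d_top below 0.012 m and z of punch_20_mid in the frame of pad_d_top between 0.0195 and 0.0265 m and horizontal distance between punch_28_mid and pad_c_top below 0.012 m and z of punch_28_mid in the frame of pad_c_top between 0.0195 and 0.0265 m and horizontal distance between punch_37_mid and pad_b_top below 0.012 m and z of punch_37_mid in the frame of pad_b_top between 0.0195 and 0.0265 m and horizontal distance between punch_47_mid and pad_a_top below 0.012 m and z of punch_47_mid in the frame of pad_a_top between 0.0195 and 0.0265 m)) and angle between each of punch_20_mid, punch_28_mid, punch_37_mid, punch_47_mid's own z axis and vertical below 0.1 rad and linear speed of each of punch_20, punch_28, punch_37, punch_47 below 0.02 m/s); the robot touches nothing.
It also fails if it takes over 96 s, if anything falls off the work surface, if the arm or the gripper's body presses on something with over 40 N, if the wrist force passes 120 N, or if a joint passes its speed limit or range.

## Robot

A 7-joint arm with a two-finger parallel gripper is mounted at the origin on the work surface; the furniture and walls round the work are solid. World frame = base frame: x ahead of the robot, y to its left, z up, the work surface at z = 0. Lengths are in mm, angles in rad, forces in N, time in s.
With the tool pointing down it reaches from about 425 to 875 mm from the base axis. Payload 4.7 kg.
Tool frame: the origin (TCP) lies between the finger pads; the fingertips stand 25 mm ahead of it and the grasp point (between the pads) lies 6 mm ahead of it; z points along the fingers, y is the line along which they close (so a half turn about z gives the same grasp; the last joint's range is limited). The gripper opens to 87 mm and grips with 3 to 60 N. Pads are 19 mm wide; open, the fingers measure 117 mm over their backs; the gripper's body (75 mm by 190 mm) begins 51 mm behind the grasp point.
Start: joints at [-1.176, 0.321, -0.07, 1.45, 0.023, 1.371, -0.057], TCP at [241.608, 603.447, 247.587] pointing down, gripper open.
Joint ranges: [-2.86, 2.86], [-0.3, 2.09], [-1.38, 1.24], [0.06, 2.45], [-1.56, 4.7], [0.09, 2.05], [-2.69, 2.69]. Speed limits (rad/s): [2.57, 2.57, 3.14, 3.14, 3.14, 3.14, 3.14].

## Interface

Orientations are given as a unit quaternion [w, x, y, z].
In Python, from rig import bot, cams, order, telemetry gives the robot as it stands. Calls block until the motion is done:
- bot.movep(position, orientation): joint-space move of the TCP to a pose.
- bot.move_linear(position, orientation=None, velocity=150): straight line of the TCP; orientation=None keeps the orientation; velocity is the mean speed in mm/s.
- bot.move_j(angles): joint-space move.
- bot.grip(opening, strength=None): finger opening in mm; strength is the grip in N (None keeps the last); returns when the fingers have stopped.
- bot.dwell(seconds).
- bot.ik(position, orientation): joint angles nearest the present ones, or None.
- cams.grab_frame(name): name is "scene" or "top"; returns a dict with "frame" (420x560x3 uint8, red, green, blue), "fx", "fy", "cx", "cy" (pixels), "k1" (the pictures are not rectified: a ray, as slopes to the right and down, at radius r is drawn at 1 + k1 r^2 times it, then the intrinsics apply), "origin" and "orientation" of the camera in the world. Camera axes: x right, y down, z forward; pixel columns grow to the right and rows downward; lengths in mm; the calibration is good to about 2 mm. A picture is of the moment at which its call begins. There is no depth.
A pose or a line that the arm cannot do raises bot.PlanningError and nothing moves.
- order.sign_off(): hands the job in; it is judged then, once.
Readings, each from a call of its own:
- telemetry.current_time(): time.
- telemetry.current_joint_positions(): joint angles.
- telemetry.current_qvel(): joint speeds.
- telemetry.current_joint_torque(): joint torques, N m.
- telemetry.current_position(): TCP position.
- telemetry.current_ee_rot(): TCP orientation.
- telemetry.current_wrist_force(): force on the tool from outside, world axes, zero at the start.
- telemetry.current_moment(): the same for the moment, N m.
- telemetry.current_finger_gap(): finger opening in mm.
- telemetry.current_finger_force(): force on a finger pad.
Only numpy, scipy, OpenCV 4.12 (cv2) and the standard library are available. Lean on these libraries where they do the work, as an engineer would, in place of code of your own. Each camera call takes 0.05 s, during which the arm holds its last target. There are 200 camera calls.

## Working session

There is one attempt and no reset: what is moved stays moved. The work goes in short steps, each a Python script; the robot and the scene stay as the last script left them, time stands still between calls to the robot, and variables do not carry over. Pictures are saved under pics/ and viewed, at most 14 in all, crops included, and the job is handed in when it is done.

```bash
ls; mkdir -p pics; python3 - <<'E'
from rig import bot,cams,order,telemetry
import cv2
for n in("scene","top"):
    g=cams.grab_frame(n); cv2.imwrite(f"pics/{n}0.png",g["frame"][:,:,::-1])
    print({k:v for k,v in g.items() if k!="frame"})
print(telemetry.current_time(),telemetry.current_ee_rot())
E
```

```text
pics
{'fx': 437.88651628857957, 'fy': 437.88651628857957, 'cx': 280.74439525535735, 'cy': 208.85895727215842, 'k1': 0.0423412492291828, 'origin': array([-214.6419692 , -768.84591176,  554.16489613]), 'orientation': array([-0.49927934,  0.78070343, -0.31303528,  0.20792118])}
{'fx': 413.22245970810104, 'fy': 413.22245970810104, 'cx': 284.30332203005156, 'cy': 208.2123784548286, 'k1': -0.12919086140535244, 'origin': array([ 486.4100114 ,    9.7592151 , 1045.03096295]), 'orientation': array([ 0.0114636 , -0.70093529,  0.71289385, -0.01845716])}
0.1 [-1.21610088e-04  1.89237367e-01  9.81930983e-01 -8.65320103e-04]
```

View pics/scene0.png

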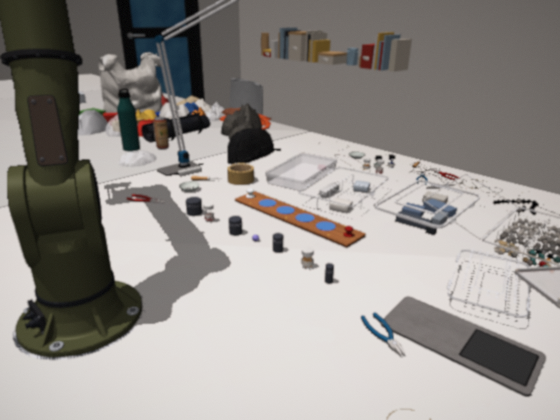

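View pics/top0.png

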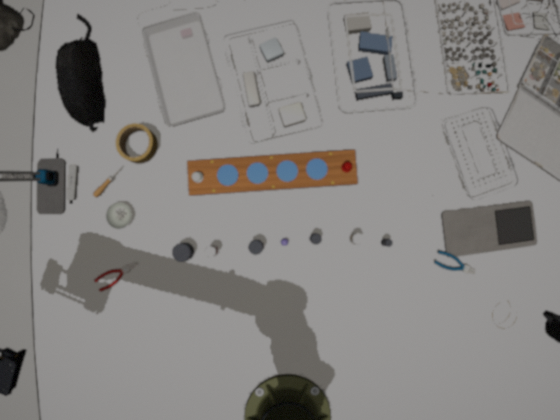

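The scene holds four dark punches, in the top view at about (183,252), (257,246), (316,238) and (387,242), thick to thin from left to right. The pads are at (227..317, ~172), with the red knob at (347,166) on the right (-y) end. So 20 goes on d, 28 on c, 37 on b and 47 on a.

```bash
cat > h.py <<'E'
import cv2, numpy as np
from scipy.spatial.transform import Rotation
from rig import bot,cams,order,telemetry
def cast(g,uv,z):
    K=np.array([[g["fx"],0,g["cx"]],[0,g["fy"],g["cy"]],[0,0,1]])
    s=cv2.undistortPoints(np.array(uv,float).reshape(-1,1,2),K,np.array([g["k1"],0,0,0,0.]),None,None).reshape(-1,2)
    w,x,y,zz=g["orientation"]
    d=np.c_[s,np.ones(len(s))]@Rotation.from_quat([x,y,zz,w]).as_matrix().T
    o=np.array(g["origin"]); return o+d*((z-o[2])/d[:,2])[:,None]
def blobs(m,lo,hi,roi=None):
    n,l,st,c=cv2.connectedComponentsWithStats(m.astype(np.uint8))
    return [(c[i],st[i,4],st[i,2],st[i,3],l==i) for i in range(1,n) if lo<st[i,4]<hi and (roi is None or roi[0]<c[i][0]<roi[2] and roi[1]<c[i][1]<roi[3])]
def look(name,droi=None,proi=None):
    g=cams.grab_frame(name); f=g["frame"]; h=cv2.cvtColor(f,cv2.COLOR_RGB2HSV)
    blue=(h[...,0]>95)&(h[...,0]<125)&(h[...,1]>90)&(h[...,2]>110)
    dark=f.max(2)<85
    return g,blobs(blue,60,900,proi),blobs(dark,25,900,droi)
E
python3 - <<'E'
from h import *
for n,dr,pr in(("top",(150,220,420,270),(190,140,345,200)),("scene",(170,180,350,295),(235,190,365,245))):
    g,b,d=look(n,dr,pr)
    for c,a,w,hh,_ in b: print(n,"pad",c.round(1),a,w,hh,cast(g,[c],13.5)[0].round(1))
    for c,a,w,hh,_ in d: print(n,"dark",c.round(1),a,w,hh,cast(g,[c],22.5)[0].round(1))
    if n=="top":
        print(cast(g,[(347,166)],26).round())
        cv2.imwrite("pics/crop.png",cv2.resize(g["frame"][140:270,165:410,::-1],None,fx=3,fy=3,interpolation=0))
E
```

```text
top pad [316.3 168.5] 277 19 18 [628.6 -83.1  13.5]
top pad [286.8 170.4] 277 19 18 [625.   -8.6  13.5]
top pad [257.  172.5] 275 19 18 [620.9  66.3  13.5]
top pad [227.2 174.5] 278 19 18 [617.1 141.3  13.5]
top dark [315.1 237.6] 85 11 10 [455.5 -75.6  22.5]
top dark [256.1 245.7] 152 15 14 [438.1  70.5  22.5]
top dark [385.9 241.5] 56 9 8 [ 442.1 -252.9   22.5]
top dark [183.1 251.4] 320 21 20 [426.4 252.4  22.5]
[[ 632. -159.   26.]]
scene pad [267.1 202.6] 75 15 6 [617.  139.1  13.5]
scene pad [284.9 209.6] 86 17 7 [621.   64.9  13.5]
scene pad [304.4 217.3] 100 18 8 [625.  -10.2  13.5]
scene pad [325.4 225.6] 115 18 8 [628.8 -85.6  13.5]
scene dark [193.9 206.5] 233 16 18 [425.6 248.3  22.5]
scene dark [235.3 225.9] 194 13 18 [435.3  66.9  22.5]
scene dark [277.8 243. ] 148 11 18 [453.4 -79.2  22.5]
scene dark [329.  273.6] 120 7 18 [ 440.  -257.    22.5]
```

View pics/crop.png

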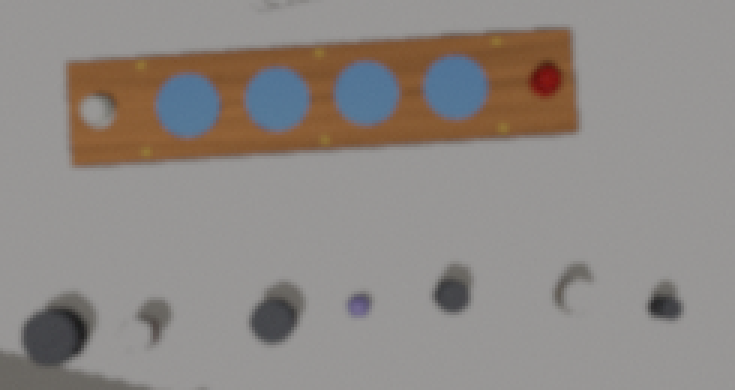

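Both views agree to about 4 mm, and pad pitch and size order check out. I average the two views and do the thickest first.

```bash
cat >> h.py <<'E'
P={47:(426,250.4),37:(436.7,68.7),28:(454.5,-77.4),20:(441,-255)}
D={47:(617,140.2),37:(621,65.6),28:(625,-9.4),20:(628.7,-84.4)}
phi=np.pi/4+0.026
Q={0:[0,np.cos(phi),np.sin(phi),0],1:[0,-np.sin(phi),np.cos(phi),0]}
def pick_place(k,q):
    p,d=P[k],D[k]
    bot.grip(87); bot.movep([*p,130],q); bot.move_linear([*p,32],velocity=120)
    bot.grip(0,35); bot.move_linear([*p,110],velocity=120)
    gap=telemetry.current_finger_gap(); print(k,"gap",gap,telemetry.current_finger_force())
    if abs(gap-k)>3: return False
    bot.move_linear([*d,110],velocity=200); bot.move_linear([*d,46.3],velocity=60)
    bot.dwell(.2); print("F",np.round(telemetry.current_wrist_force(),1))
    bot.grip(87); bot.move_linear([*d,130],velocity=150); print(telemetry.current_time()); return True
E
python3 - <<'E'
from h import *
for i,q in Q.items():
    for k in P:
        for t,z in((P,32),(D,46)):
            j=bot.ik([*t[k],z],q); print(i,k,None if j is None else np.round(j,2))
def ok(q): return all(bot.ik([*t[k],z],q) is not None for k in P for t,z in((P,32),(P,130),(D,46),(D,130)))
i=min((i for i in Q if ok(Q[i])),key=lambda i:abs(bot.ik([*P[47],130],Q[i])[6]))
print("use",i); pick_place(47,Q[i])
E
```

```text
0 47 [-0.84  0.22  0.27  2.06 -0.08  0.87 -0.47]
0 47 [-0.6   0.48  0.43  1.72 -0.23  1.   -0.04]
0 37 [-0.66  0.12  0.47  2.19 -0.07  0.85 -0.1 ]
0 37 [-0.53  0.47  0.47  1.74 -0.25  0.99  0.09]
0 28 [-0.61  0.19  0.78  2.15 -0.18  0.86  0.32]
0 28 [-0.46  0.48  0.54  1.74 -0.28  1.    0.24]
0 20 [-0.48  0.45  1.12  2.05 -0.51  0.95  0.96]
0 20 [-0.43  0.53  0.67  1.72 -0.38  1.02  0.42]
1 47 [-0.58  0.22 -0.01  2.05  0.    0.87  2.61]
1 47 [ 0.57  0.81 -1.18  1.67  0.79  1.22  2.4 ]
1 37 [ 0.96  0.4  -1.3   2.14  0.49  0.95  2.58]
1 37 [ 0.7   0.79 -1.18  1.69  0.78  1.21  2.52]
1 28 [-0.99  0.35  1.23  2.16 -0.43  0.91 -2.59]
1 28 [-0.82  0.69  1.07  1.75 -0.67  1.11 -2.62]
1 20 [-0.45  0.43  1.07  2.05 -0.47  0.94 -2.22]
1 20 [-0.69  0.71  1.06  1.73 -0.68  1.13 -2.5 ]
use 0
47 gap 46.30356206159086 34.98746230201505
F [-0.1 -0.1 -3.8]
8.8
```

```bash
python3 - <<'E'
from h import *
for k in (37,28,20):
    if not pick_place(k,Q[0]): break
bot.movep([480,-300,250],Q[0])
for n in("top","scene"):
    g=cams.grab_frame(n); f=g["frame"]
    c=f[130:280,160:420] if n=="top" else f[170:300,180:400]
    cv2.imwrite(f"pics/{n}1.png",cv2.resize(c[:,:,::-1],None,fx=3,fy=3))
    roi=(190,140,345,200) if n=="top" else (235,170,365,245)
    for c,a,w,h,_ in blobs(f.max(2)<85,25,900,roi): print(n,c.round(1),a,w,h,cast(g,[c],36)[0].round(1))
print(D,telemetry.current_time())
E
```

```text
37 gap 36.17412856725287 34.97761096979957
F [ 0.1 -0.4 -3.1]
16.7417
28 gap 26.717949936612527 34.97580387425842
F [ 1.  -0.3 -2.4]
24.9833
20 gap 19.20558461245231 34.979986866528634
F [-0.6 -0.7 -0.7]
34.0667
top [226.7 172.6] 347 22 21 [619.  139.4  36. ]
top [256.3 170.2] 196 17 17 [623.7  66.5  36. ]
top [317.3 166.9] 50 8 9 [629.4 -83.6  36. ]
top [286.9 169. ] 90 9 12 [625.3  -8.6  36. ]
scene [251.4 176.9] 31 4 10 [689.5 296.7  36. ]
scene [267.1 196.9] 209 17 16 [611.2 132.6  36. ]
scene [284.6 203.7] 144 13 14 [614.5  60.2  36. ]
scene [304.5 210.7] 113 10 14 [621.8 -12.6  36. ]
scene [325.8 218.8] 76 6 14 [625.7 -87.9  36. ]
{47: (617, 140.2), 37: (621, 65.6), 28: (625, -9.4), 20: (628.7, -84.4)} 35.275
```

View pics/top1.png

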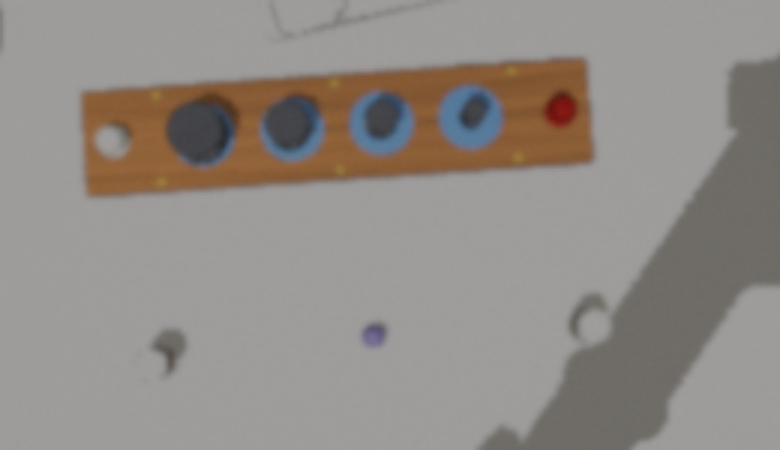

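View pics/scene1.png

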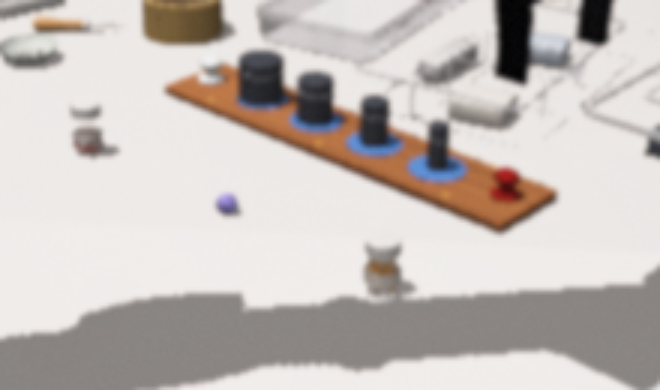

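The views show all four punches upright on their pads, with the thinnest at the red knob. Top-view centres are within 3 mm of the pads, and the gripper is clear.

```bash
python3 -c "
from rig import order
print(order.sign_off())"
```

```text
the job is handed in; nothing more can be done
None
```

All four punches are standing released on their pads in order of thickness, thinnest next to the red knob, and the job was handed in at about 35 s; the sign-off call returned no verdict, but my last pictures showed them upright, within about 3 mm of the pad centres in the top view and up to about 10 mm in the less precise side view.

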